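# Free the magnet from the left-hand screw clamp

## Robot

A 6-joint arm with a two-finger parallel gripper is mounted at the origin on the work surface. World frame = base frame: x ahead of the robot, y to its left, z up, the work surface at z = 0. Lengths are in m, angles in rad, forces in N, time in s.
With the tool pointing down it reaches from about 0.375 to 0.9 m from the base axis. Payload 3.1 kg.
Tool frame: the origin (TCP) lies at the very end of the fingers, on their centre line; the grasp point (between the pads) lies 19 mm behind it; x points along the fingers, z is the direction in which the jaws open and shut, and the axes are right-handed (so a half turn about x gives the same grasp; the last joint's range is limited). The gripper opens to 87 mm and grips with 3 to 60 N. Pads are 19 mm wide; open, the fingers measure 117 mm over their backs; the gripper's body (75 mm by 190 mm) begins 51 mm behind the grasp point.
Start: joints at [-1.446, 0.527, 1.433, -0, 1.181, -0.178], TCP at [0.187, -0.596, 0.223] pointing down, gripper open.
Joint ranges: [-3.08, 3.08], [-0.75, 2.2], [0.22, 2.44], [-1.43, 4.57], [0, 2.65], [-2.85, 2.85]. Speed limits (rad/s): [2.79, 2.79, 3.14, 3.14, 3.14, 3.14].

## Interface

Orientations are given as a unit quaternion [x, y, z, w].
In Python, from rig import get_obs, vision, hand_in gives the robot as it stands. The module is installed in compiled form; this text tells all that it offers.
- The arm moves only by the tool step_arm, never from a script. Its arguments are lists of equal length, an entry for each row: "slide": the shift along the world's x, y, z scaled (see below), a list of three; "turn": the turn, a rotation vector about the world's x, y, z scaled (see below), a list of three. In form: {"slide": [[dx, dy, dz], ...], "turn": [[wx, wy, wz], ...]}. A call has 1 to 12 rows; each row is the pose to reach, as a shift and turn from the pose commanded when the call began, turning the shorter way round; what a row does not reach only later rows make up. The controller multiplies each number of a shift by 0.1 m and each number of a turn by 2 pi rad. A row lasts 1/10 s, in which the tool goes at most 50 mm and 8.59 degrees, less where a joint would pass 70% of its speed; a pose out of reach is approached as far as the arm can. A call with a number of a shift or a turn outside -1 to 1 is refused whole. A call with a gripper value outside its range is refused whole. "jaw" is the opening, from 0 (shut) to 1 (fully open), set as the call begins (left out, the last holds). The fingers move at their own pace and stop on an object; "newtons" is the grip in N (left out, the last holds). Time passes only in rows, so rows that repeat a pose let the fingers close. It gives the time, the measured TCP pose, the force and the opening at its end, in the units of the state.
- get_obs(): the state, without advancing time (a new reading comes with each control period).
- vision.camera(name): name is "scene" or "top" or "wrist"; returns a dict with "image" (420x560x3 uint8, red, green, blue), "depth" (420x560 float32, m along the optical axis (not along the pixel's ray), 0 where there is no reading), "mtx" (3x3 intrinsics, pixels), "dist" ([k1, k2, p1, p2, k3] as OpenCV has them; the pictures are not rectified), "T" (4x4, takes a point from camera to world coordinates). Camera axes: x right, y down, z forward; pixel columns grow to the right and rows downward; lengths in m; the calibration is good to about 2 mm. A picture is of the moment at which its call begins.
- hand_in(): hands the job in, once; it reports no verdict.
Trained networks look in a picture, given as the dict that the camera call returned (one of the last four; its "shot" number tells which), for a name from the list of things; names that differ only in an ending like _2 or _b are one class to them, and where a whole thing is asked for, a point or a joint stands for the part that bears it (a point fixed in the world has none). Each returns a list of dicts, best first, with "p" (0 to 1); they miss things now and then, are a little off and sometimes report something else, mostly with a low value. They report only what shows in the picture. A call takes as long as a camera call. They do not tell look-alikes from the thing itself.
- vision.silhouettes(picture, thing): "mask" (420x560 bool, what is visible of it) and "centre" ([column, row] in pixels, amid what is visible of it).
- vision.spot_point(picture, thing): "centre" ([column, row] in pixels: a listed point, or the origin of a listed thing).
The state is a dict: "time": time; "q": joint angles; "joint_velocities": joint speeds; "joint_torque": joint torques, N m; "position": TCP position; "tool_rot": TCP orientation; "ft_force": force on the tool from outside, world axes, zero at the start; "moment": the same for the moment, N m; "grip_width": finger opening in m.
Only numpy, scipy, OpenCV 4.12 (cv2) and the standard library are available. Lean on these libraries where they do the work, as an engineer would, in place of code of your own. Each camera call takes 0.05 s, during which the arm holds its last target.

## Task

The blue horseshoe magnet is held on the sloped stand by a hooked clamp under a big hex nut with a left-hand thread: the nut loosens clockwise. Loosen it until the hook stands clear of the magnet, with the magnet still in its place, then slide the magnet out from under the clamp and set it down flat in the empty bay of the kit tray, without dropping it. Leave the nut loose and do not push about or knock over the things lying on the bench.

Things in the scene. Friction and masses are not known exactly. Their poses are not given: they have to be found in the camera images.
- stand: Plywood stand, base 165 x 156 mm, fixed to the bench; its top is a deck sloping at 26 degrees, low at its -x end (the robot's side at yaw 0), about 30 mm above the bench there and 100 mm at the high end. Origin: centre of its underside; z up.
- deck: The stand's sloping deck, 158 x 150 mm, from 45 mm below its origin to 113 mm above it along x. Origin: the point of the deck's surface on the nut's axis; x points up the slope, y across it, z square to the deck along the nut's axis, 26 degrees from vertical. The screw on that axis, 15 mm thick, reaches 53 mm above the deck through the nut.
- protractor (a point): Centre of an aluminium protractor disc on the deck's edge: radius 55 mm, 4 mm thick, on edge at y = +73 to +77 mm of the deck, 30 mm up the slope from the nut's axis, rising 55 mm off the deck. An obstacle.
- lhnut (a joint): Turn of the left-hand nut: 0 fully tight, grows when the nut is turned CLOCKWISE seen from above it (about minus the deck's z), stop at 3.9 rad fully loose. Nut and clamp rise together along the deck's z by 1.91 mm per rad; friction about 0.08 N m; it stays where it is left. The hook is 4 mm deep in the magnet's U at 0, level with its top at 2 rad, 2 mm clear at 3.0 rad.
- nut_mid (a point): Centre of the left-hand nut: cast iron hexagon, 32 mm across flats (37 over corners), 26 mm tall, its axis along the deck's z. It turns and rises with the nut: its x axis is square to one pair of flats, z along the axis away from the deck. At joint 0 it lies 35.3 mm above the deck.
- hook (a point): Tip of the hook: a pin 8 mm thick, 4 mm long, pointing down inside the magnet's U, 34 mm up the slope from the nut's axis, on the underside of the steel clamp plate beneath the nut. The plate is 24 mm wide, 8 mm thick, from 16 mm below the axis to 40 mm above it along the slope; underside 14.3 mm over the deck at joint 0. It rises with the nut but does not turn.
- magnet: Blue painted steel horseshoe (U), 75 mm long, 50 mm wide over its straight legs, 14 mm thick, about 0.2 kg; legs 13 mm wide, 50 mm long, 24 mm apart, ends bare steel. Origin: centre of its underside (near its centre of mass); legs point to +x, bend to -x, z out of its upper face. At the start it lies on the deck, 52 mm up the slope from the nut's axis, legs up the slope.
- pegs (a point): Midway between two steel pegs on the deck, 8 mm thick, 11 mm tall, 33 mm apart across the slope. The magnet's bend rests against them from above, so it cannot slide down; to come out from under the clamp it must slide up the slope about 30 mm before it is lifted off the deck.
- tray: Beige plastic kit tray, 236 (x) x 146 (y) x 32 mm, walls and floor 4 mm, fixed to the bench. Origin: centre of its underside. A 26 mm high divider at x = +3 to +7 mm parts the empty near bay (-x) from the far bay, which holds small parts under a half-open slide cover (35 mm high) that never reaches over the near bay.
- bay (a point): Centre of the empty bay's floor, 4 mm above the bench; the bay is 117 (x) x 138 (y) mm inside, axes as the tray's.
- jar: Bystander: glass jar with steel lid, 56 mm across, 105 mm tall; origin centre of its underside.
- weight: Bystander: brass weight with a knob, 38 mm across, 54 mm tall; origin centre of its underside.
- pointer: Bystander: wooden dowel pointer with aluminium caps, 180 mm long, 12 mm thick, lying along its x; origin centre of its underside.
- nut_a: Bystander: loose iron hex nut, 27 mm across, 12 mm high, on the bench by the stand.
- nut_b: Bystander: another loose iron hex nut like nut_a.
- nut_c: Bystander: another loose iron hex nut like nut_a.
Things that resemble listed ones, but are neither listed nor needed, are in the scene too. Of the things that look like the magnet, the middle-sized one is meant.

How it is judged:
By the outcome, as a careful person would: the job done as asked, in the order asked, and still so for the second after the job is handed in, with the robot touching nothing.
It also fails if it takes over 72 s, if anything falls off the work surface, if the arm or the gripper's body presses on something with over 40 N, if the wrist force passes 120 N, or if a joint passes its speed limit or range.

## Working session

There is one attempt and no reset: what is moved stays moved. The work goes in short steps, Python scripts to look and compute and a tool call to move; the robot and the scene stay as the last step left them, time stands still between calls to the robot, and variables do not carry over. Pictures are saved under pics/ and viewed, and the job is handed in when it is done.

Besides the shell and the picture viewer there is one more tool, called after "Request:" as name(argument=value, ...), one argument or row to a line, values as JSON. step_arm: Moves the arm, as the interface text tells. Its arguments: {"type":"object","properties":{"slide":{"type":"array"},"turn":{"type":"array"},"jaw":{"type":"number"},"newtons":{"type":"number"}},"required":["slide","turn"]}

```bash
mkdir -p pics; ls; cat > h.py <<'E'
import numpy as np, cv2
from rig import get_obs, vision
def save(name,img): cv2.imwrite('pics/'+name,cv2.cvtColor(img,cv2.COLOR_RGB2BGR))
def ray(c,px):
    u=cv2.undistortPoints(np.array([[px]],float),c['mtx'],c['dist'])[0,0]
    return np.array([u[0],u[1],1.])
def pt(c,px,d=None):
    if d is None:
        r,k=int(round(px[1])),int(round(px[0])); w=c['depth'][max(r-1,0):r+2,max(k-1,0):k+2]; w=w[w>0]; d=np.median(w) if w.size else np.nan
    return (c['T']@np.append(ray(c,px)*d,1))[:3]
def cloud(c,mask):
    rs,cs=np.nonzero(mask&(c['depth']>0)); p=np.stack([cs,rs],1).astype(float)[:,None]
    u=cv2.undistortPoints(p,c['mtx'],c['dist'])[:,0]; d=c['depth'][rs,cs]
    P=np.c_[u*d[:,None],d]; return P@c['T'][:3,:3].T+c['T'][:3,3]
def proj(c,P):
    Ti=np.linalg.inv(c['T']); r,_=cv2.Rodrigues(Ti[:3,:3]); return cv2.projectPoints(np.atleast_2d(P).astype(float),r,Ti[:3,3],c['mtx'],c['dist'])[0][:,0]
def plane(c,px,z):
    r=c['T'][:3,:3]@ray(c,px); o=c['T'][:3,3]; return o+r*(z-o[2])/r[2]
E
python3 - <<'E'
from h import *
np.set_printoptions(precision=4,suppress=True)
print(get_obs())
for n in ['scene','top','wrist']:
    c=vision.camera(n); save(n+'0.png',c['image']); print(n,c['T'],c['mtx'])
    if n=='wrist': continue
    for t in ['stand','deck','protractor','nut_mid','hook','magnet','pegs','tray','bay','jar','weight','pointer','nut_a']:
        for s in vision.spot_point(c,t)[:4]:
            print(t,round(s['p'],2),np.round(s['centre'],1),pt(c,s['centre']))
E
```

```text
pics
{'time': 0.0, 'q': array([-1.4455,  0.5285,  1.4339, -0.    ,  1.1814, -0.1785]), 'joint_velocities': array([-0.0007, -0.0027, -0.0006, -0.0002,  0.0017, -0.001 ]), 'joint_torque': array([  0.0005, -44.0047, -17.6593,   0.0635,   0.0583,  -0.0002]), 'position': array([ 0.1869, -0.5956,  0.2216]), 'tool_rot': array([ 0.4192,  0.5704, -0.418 ,  0.5693]), 'ft_force': array([0.3567, 0.2803, 0.16  ]), 'moment': array([0.0569, 0.0124, 0.02  ]), 'grip_width': 0.08686906970235188}
scene [[ 0.7222  0.5838 -0.371   0.8319]
 [ 0.6916 -0.6042  0.3957 -0.3178]
 [ 0.0069 -0.5423 -0.8401  0.6616]
 [ 0.      0.      0.      1.    ]] [[381.9364   0.     280.937 ]
 [  0.     381.9364 209.7067]
 [  0.       0.       1.    ]]
stand 0.82 [231.5 283.1] [ 0.6228 -0.2051  0.1004]
deck 0.71 [211.9 259.2] [ 0.5586 -0.1945  0.0766]
protractor 0.75 [261.9 241. ] [ 0.5981 -0.1149  0.0855]
protractor 0.64 [229.  272.6] [ 0.5953 -0.1897  0.0715]
nut_mid 0.76 [208.3 244. ] [ 0.5439 -0.1853  0.0994]
hook 0.93 [227.3 264.4] [ 0.5785 -0.1797  0.0629]
magnet 0.81 [108.8 260.4] [ 0.3827 -0.3167 -0.0013]
magnet 0.76
[... 1365 characters left out ...]
.5637 -0.1785  0.0816]
tray 0.74 [203.6 191.1] [0.619  0.1613 0.0039]
bay 0.63 [210.  210.7] [0.5677 0.1434 0.0041]
jar 0.56 [262.7 147.7] [0.7131 0.0042 0.1028]
jar 0.16 [265.6 226.5] [ 0.5244 -0.0034  0.0517]
weight 0.49 [262.7 225.9] [0.5257 0.0038 0.0531]
pointer 0.63 [217.6 241.6] [0.4877 0.1224 0.0006]
nut_a 0.63 [354.  256.8] [ 0.4515 -0.23    0.0045]
nut_a 0.48 [358.9 165.7] [ 0.6902 -0.2451 -0.0008]
nut_a 0.46 [321.7 252.9] [ 0.4609 -0.1473  0.0003]
wrist [[ 0.2983 -0.9223 -0.2456  0.2548]
 [-0.9545 -0.2881 -0.0771 -0.5745]
 [ 0.0004  0.2574 -0.9663  0.3847]
 [ 0.      0.      0.      1.    ]] [[310.8708   0.     283.2077]
 [  0.     310.8708 211.3621]
 [  0.       0.       1.    ]]
```

View pics/scene0.png

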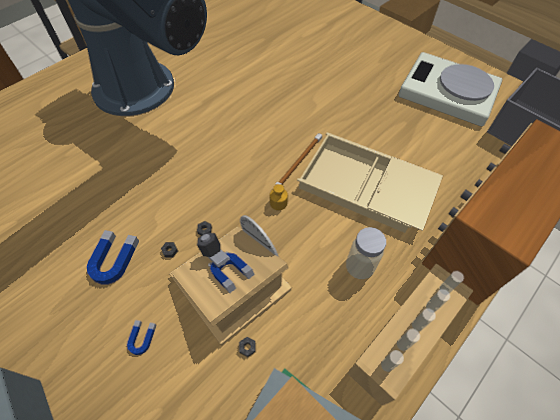

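View pics/top0.png

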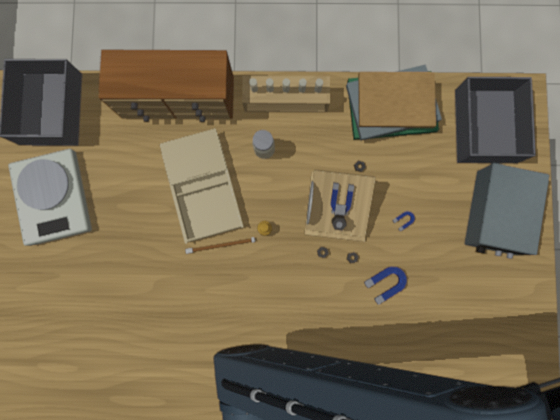

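```bash
python3 - <<'E'
import cv2
a=cv2.imread('pics/scene0.png')[190:380,80:330]; cv2.imwrite('pics/s0c.png',cv2.resize(a,None,fx=3,fy=3,interpolation=3))
a=cv2.imread('pics/top0.png')[140:300,290:430]; cv2.imwrite('pics/t0c.png',cv2.resize(a,None,fx=3.7,fy=3.7,interpolation=3))
E
```

```text
(no output)
```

View pics/s0c.png

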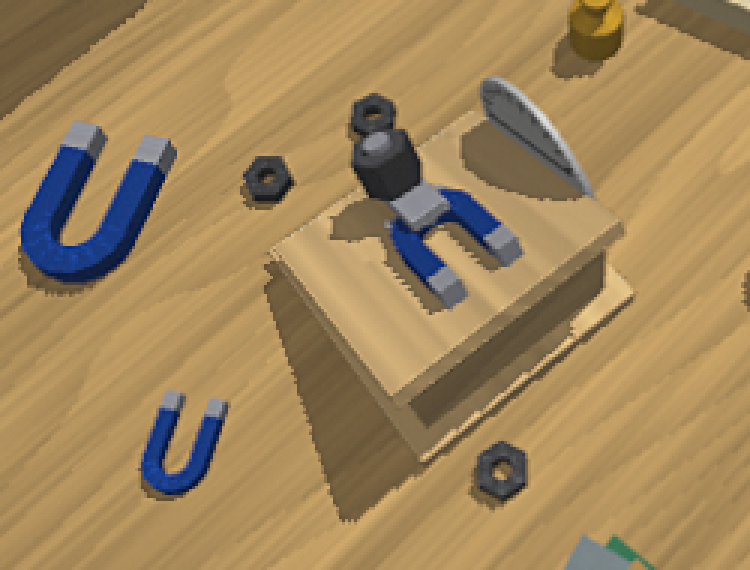

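View pics/t0c.png

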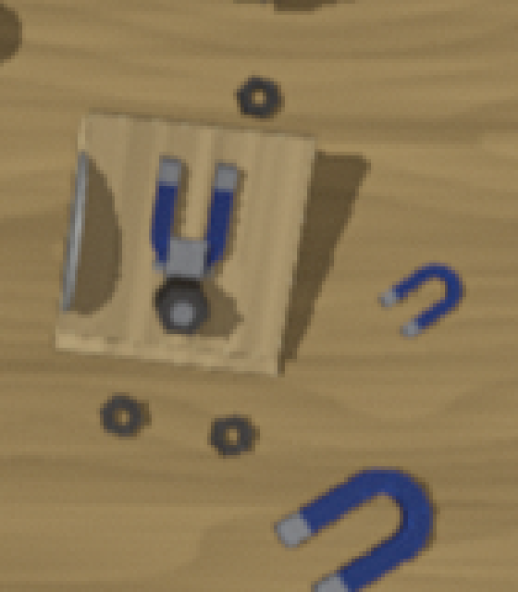

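The magnets are: a big one at scene (108,260), a small one at (143,338), and the middle-sized one on the stand under the clamp at (231,271). The one on the stand fits both the size and the place described, and the enlarged crop confirms it. Next I'll fit the stand's pose.

```bash
cat > fit.py <<'E'
from h import *
from scipy.optimize import least_squares
np.set_printoptions(precision=4,suppress=True)
A=np.radians(26)
for n in ['scene','top']:
    c=vision.camera(n)
    s=vision.silhouettes(c,'stand'); 
    print(n,[(round(k['p'],2),np.round(k['centre']),k['mask'].sum()) for k in s])
    m=s[0]['mask']
    d=vision.silhouettes(c,'deck'); print('deck',[(round(k['p'],2),np.round(k['centre']),k['mask'].sum()) for k in d])
    P=cloud(c,cv2.erode(m.astype(np.uint8),np.ones((3,3)))>0)
    # RANSAC plane with tilt near 26deg
    rng=np.random.default_rng(0);best=None
    for _ in range(1500):
        p=P[rng.choice(len(P),3,False)]; nn=np.cross(p[1]-p[0],p[2]-p[0]); l=np.linalg.norm(nn)
        if l<1e-6: continue
        nn/=l; nn*=np.sign(nn[2])
        if abs(np.arccos(nn[2])-A)>0.12: continue
        inl=abs((P-p[0])@nn)<0.002
        if best is None or inl.sum()>best.sum(): best=inl
    Q=P[best]; ce=Q.mean(0); nn=np.linalg.svd(Q-ce,full_matrices=False)[2][2]; nn*=np.sign(nn[2])
    yaw=np.arctan2(-nn[1],-nn[0]); print('plane inl',best.sum(),len(P),'tilt',np.degrees(np.arccos(nn[2])),'yaw',np.degrees(yaw))
    P=cloud(c,m);Q=P[abs((P-ce)@nn)<0.003]
    ux=np.array([np.cos(yaw)*np.cos(A),np.sin(yaw)*np.cos(A),np.sin(A)]); uy=np.array([-np.sin(yaw),np.cos(yaw),0])
    ab=np.c_[(Q-ce)@ux,(Q-ce)@uy].astype(np.float32); r=cv2.minAreaRect(ab); print('rect',r)
    for k,(lo,hi) in {'a':(.5,99.5)}.items():
        a=np.percentile(ab[:,0],[.3,99.7]); b=np.percentile(ab[:,1],[.3,99.7]); print(a,b,np.diff(a),np.diff(b))
        cc=ce+ux*a.mean()+uy*b.mean(); print('deck centre',cc,'origin est',cc-ux*0.034)
    g=vision.silhouettes(c,'nut_mid'); print('nut',[(round(k['p'],2),np.round(k['centre']),k['mask'].sum()) for k in g])
E
python3 fit.py
```

```text
scene [(0.6, array([224., 274.]), np.int64(652))]
deck [(0.91, array([224., 273.]), np.int64(5810))]
plane inl 366 439 tilt 25.91604946773053 yaw -5.210858595686895
rect ((-0.004603937268257141, 0.0024744030088186264), (0.048983875662088394, 0.07021696120500565), 88.81637573242188)
[-0.0394  0.0298] [-0.0225  0.0268] [0.0691] [0.0493]
deck centre [ 0.595 -0.188  0.087] origin est [ 0.5646 -0.1852  0.0721]
nut [(0.67, array([210., 244.]), np.int64(391)), (0.29, array([229., 270.]), np.int64(6071))]
top [(0.8, array([339., 204.]), np.int64(3825))]
deck [(0.87, array([339., 203.]), np.int64(3546))]
plane inl 1626 3374 tilt 26.14126023204789 yaw -6.414364566940822
rect ((-0.0051759034395217896, 0.0005673393607139587), (0.15993306040763855, 0.1521744430065155), 0.3563409149646759)
[-0.0838  0.0737] [-0.0751  0.0745] [0.1575] [0.1496]
deck centre [ 0.5824 -0.1871  0.0648] origin est [ 0.5521 -0.1837  0.0499]
nut [(0.7, array([338., 220.]), np.int64(138)), (0.47, array([357., 163.]), np.int64(100))]
```

```bash
sed -i "s/m=s\[0\]\['mask'\]/m=vision.silhouettes(c,'deck')[0]['mask']/" fit.py; python3 fit.py; cat >> h.py <<'E'
A=np.radians(26)
def deckT(yaw,o):
    c,s=np.cos(yaw),np.sin(yaw);T=np.eye(4)
    T[:3,0]=[c*np.cos(A),s*np.cos(A),np.sin(A)];T[:3,1]=[-s,c,0];T[:3,2]=np.cross(T[:3,0],T[:3,1]);T[:3,3]=o;return T
def dk(T,P): P=np.atleast_2d(P); return P@T[:3,:3].T+T[:3,3]
def outlines(T,rise=0,ang=0,mag=0.052):
    L=[]
    L.append([(-45,-75,0),(113,-75,0),(113,75,0),(-45,75,0)])
    h=35.3+rise+13
    L.append([(37/2*np.cos(ang+np.pi/6+k*np.pi/3),37/2*np.sin(ang+np.pi/6+k*np.pi/3),h) for k in range(6)])
    L.append([(-16,-12,22.3+rise),(40,-12,22.3+rise),(40,12,22.3+rise),(-16,12,22.3+rise)])
    m=mag*1000; t=14
    th=np.linspace(np.pi/2,3*np.pi/2,13)
    bc=m-37.5+25
    L.append([(m+37.5,25,t)]+[(bc+25*np.cos(a),25*np.sin(a),t) for a in th]+[(m+37.5,-25,t),(m+37.5,-12,t)]+[(bc+12*np.cos(a),12*np.sin(a),t) for a in th[::-1]]+[(m+37.5,12,t)])
    return [dk(T,np.array(l)/1000.) for l in L]
def draw(c,Ls,f=4,roi=None):
    im=cv2.resize(c['image'],None,fx=f,fy=f,interpolation=cv2.INTER_CUBIC)
    for i,l in enumerate(Ls):
        p=(proj(c,l)+.5)*f; cv2.polylines(im,[np.round(p).astype(np.int32)],True,[(255,0,0),(0,255,0),(255,255,0),(255,0,255),(0,255,255)][i%5],1)
    if roi: x0,y0,x1,y1=[v*f for v in roi]; im=im[y0:y1,x0:x1]
    return im
E
python3 - <<'E'
from h import *
T=deckT(np.radians(-6.2),[.5521,-.1837,.0499])
c=vision.camera('top'); save('t1.png',draw(c,outlines(T),5,(295,160,385,250)))
c=vision.camera('scene'); save('s1.png',draw(c,outlines(T),5,(160,210,300,330)))
E
```

```text
scene [(0.77, array([233., 280.]), np.int64(8133))]
deck [(0.79, array([222., 272.]), np.int64(6224))]
plane inl 4211 5521 tilt 25.92589977200682 yaw -5.562597179766239
rect ((-0.03365737944841385, 0.005065701901912689), (0.15122519433498383, 0.20193788409233093), 89.76139831542969)
[-0.0914  0.0665] [-0.0701  0.078 ] [0.1578] [0.1481]
deck centre [ 0.5818 -0.1869  0.0649] origin est [ 0.5514 -0.184   0.05  ]
nut [(0.57, array([210., 244.]), np.int64(316))]
top [(0.77, array([337., 207.]), np.int64(3847))]
deck [(0.9, array([336., 203.]), np.int64(3341))]
plane inl 1511 2901 tilt 25.625912093432618 yaw -5.882172217021355
rect ((-0.006157107651233673, 0.0005025267601013184), (0.15230488777160645, 0.15868733823299408), 89.51536560058594)
[-0.0839  0.0729] [-0.0748  0.0727] [0.1568] [0.1474]
deck centre [ 0.5827 -0.1878  0.0654] origin est [ 0.5523 -0.1847  0.0505]
nut [(0.73, array([339., 219.]), np.int64(170))]
```

View pics/t1.png

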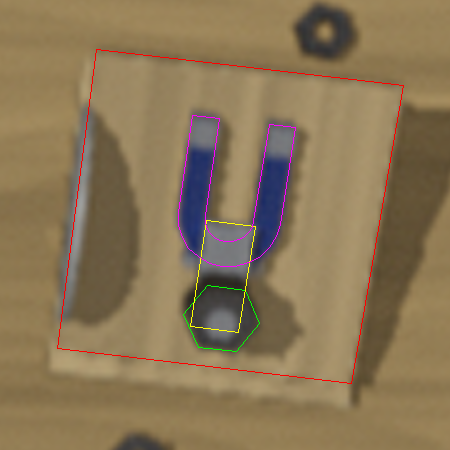

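View pics/s1.png

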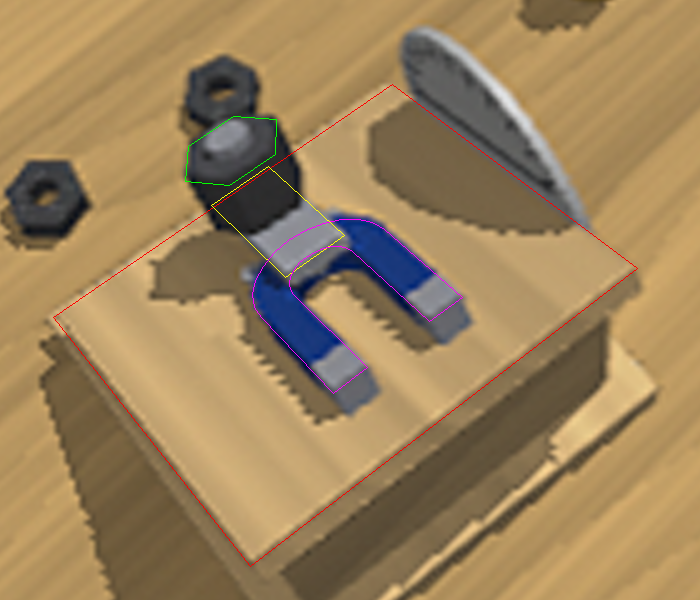

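```bash
cat >> h.py <<'E'
from scipy.spatial.transform import Rotation as R
YAW=np.radians(-6.0); O=np.array([.5521,-.1839,.0500])
DT=deckT(YAW,O)
def toolR(phi,flip=1):  # tool x=-n, jaw z at angle phi in deck plane
    T=DT; z=T[:3,0]*np.cos(phi)+T[:3,1]*np.sin(phi); x=-T[:3,2]; return np.stack([x,np.cross(z,x),z],1)
def delta(P,Rm,P0=None,R0=None):
    o=get_obs(); P0=o['position'] if P0 is None else P0; R0=R.from_quat(o['tool_rot']).as_matrix() if R0 is None else R0
    return (P-P0)/.1,R.from_matrix(Rm@R0.T).as_rotvec()/(2*np.pi)
E
python3 - <<'E'
from h import *
np.set_printoptions(precision=4,suppress=True)
o=get_obs(); Rt=R.from_quat(o['tool_rot']).as_matrix(); print(Rt)
c=vision.camera('wrist'); TT=np.eye(4);TT[:3,:3]=Rt;TT[:3,3]=o['position']
print('cam in tool',np.linalg.inv(TT)@c['T'])
for ph in [0,30,60,90,120,150,180,210,240,270,300,330]:
    ph=np.radians(ph)
    P=dk(DT,[0,0,.12])[0]; print(np.degrees(ph),*delta(P,toolR(ph)))
E
```

```text
[[ 0.      0.9542  0.2991]
 [-0.      0.2991 -0.9542]
 [-1.      0.      0.    ]]
cam in tool [[-0.0004 -0.2574  0.9663 -0.1622]
 [-0.0009 -0.9663 -0.2574  0.0713]
 [ 1.     -0.001   0.0001 -0.0006]
 [ 0.      0.      0.      1.    ]]
0.0 [ 3.1279  4.1793 -0.6469] [-0.0484 -0.0591  0.1817]
29.999999999999996 [ 3.1279  4.1793 -0.6469] [-0.0661 -0.0475  0.2632]
59.99999999999999 [ 3.1279  4.1793 -0.6469] [-0.0833 -0.0315  0.3444]
90.0 [ 3.1279  4.1793 -0.6469] [-0.0997 -0.01    0.425 ]
119.99999999999999 [ 3.1279  4.1793 -0.6469] [ 0.1072 -0.0175 -0.4698]
150.0 [ 3.1279  4.1793 -0.6469] [ 0.0864 -0.039  -0.3897]
180.0 [ 3.1279  4.1793 -0.6469] [ 0.066  -0.054  -0.3088]
210.00000000000003 [ 3.1279  4.1793 -0.6469] [ 0.046  -0.0641 -0.2274]
239.99999999999997 [ 3.1279  4.1793 -0.6469] [ 0.0265 -0.07   -0.1457]
270.0 [ 3.1279  4.1793 -0.6469] [ 0.0072 -0.0724 -0.0639]
300.0 [ 3.1279  4.1793 -0.6469] [-0.0117 -0.0713  0.018 ]
330.0 [ 3.1279  4.1793 -0.6469] [-0.0302 -0.0669  0.0999]
```

View pics/wrist0.png

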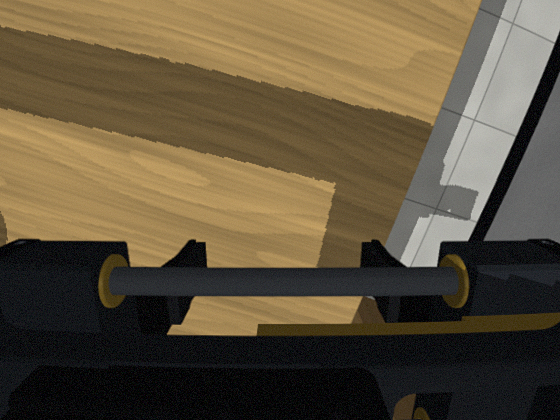

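```bash
python3 - <<'E'
from h import *
np.set_printoptions(precision=4,suppress=True)
print(delta(dk(DT,[-0.0,0,.15])[0],toolR(np.radians(90))))
E
```

```text
(array([ 2.9971,  4.193 , -0.3772]), array([-0.0997, -0.01  ,  0.425 ]))
```

Request:
step_arm(
  slide=[
    [0.15, 0.21, 0],
    [0.3, 0.42, 0],
    [0.45, 0.63, 0],
    [0.6, 0.84, 0],
  ],
  turn=[
    [-0.005, -0.0005, 0.021],
    [-0.01, -0.001, 0.042],
    [-0.015, -0.0015, 0.063],
    [-0.02, -0.002, 0.085],
  ],
)

```text
time: 2.9
position: [0.2476, -0.5115, 0.2226]
tool_rot: [0.218, 0.63, -0.284, 0.689]
ft_force: [0.4, -0.6, 0.6]
grip_width: 0.0874
```

Request:
step_arm(
  slide=[
    [0.15, 0.21, 0],
    [0.3, 0.42, 0],
    [0.45, 0.63, 0],
    [0.6, 0.84, 0],
  ],
  turn=[
    [-0.005, -0.0005, 0.021],
    [-0.01, -0.001, 0.042],
    [-0.015, -0.0015, 0.063],
    [-0.02, -0.002, 0.085],
  ],
)

```text
time: 3.3
position: [0.3076, -0.4274, 0.2228]
tool_rot: [0.002, 0.642, -0.129, 0.756]
ft_force: [0.8, -0.2, 0.1]
grip_width: 0.087
```

Request:
step_arm(
  slide=[
    [0.15, 0.21, 0],
    [0.3, 0.42, 0],
    [0.45, 0.63, 0],
    [0.6, 0.84, 0],
  ],
  turn=[
    [-0.005, -0.0005, 0.021],
    [-0.01, -0.001, 0.042],
    [-0.015, -0.0015, 0.063],
    [-0.02, -0.002, 0.085],
  ],
)

```text
time: 3.7
position: [0.3675, -0.3433, 0.2228]
tool_rot: [-0.213, 0.606, 0.035, 0.766]
ft_force: [-0.1, -0.3, -0.8]
grip_width: 0.087
```

Request:
step_arm(
  slide=[
    [0.15, 0.21, -0.05],
    [0.3, 0.42, -0.1],
    [0.45, 0.63, -0.15],
    [0.6, 0.84, -0.2],
  ],
  turn=[
    [-0.005, -0.0005, 0.021],
    [-0.01, -0.001, 0.042],
    [-0.015, -0.0015, 0.063],
    [-0.02, -0.002, 0.085],
  ],
)

```text
time: 4.1
position: [0.4275, -0.2594, 0.2027]
tool_rot: [-0.413, 0.524, 0.197, 0.718]
ft_force: [-0.4, 0.2, -0.1]
grip_width: 0.0868
```

Request:
step_arm(
  slide=[
    [0.15, 0.21, -0.05],
    [0.3, 0.42, -0.1],
    [0.45, 0.63, -0.15],
    [0.6, 0.84, -0.2],
  ],
  turn=[
    [-0.005, -0.0005, 0.021],
    [-0.01, -0.001, 0.042],
    [-0.015, -0.0015, 0.063],
    [-0.02, -0.002, 0.085],
  ],
)

```text
time: 4.5
position: [0.4876, -0.1755, 0.1826]
tool_rot: [-0.581, 0.404, 0.344, 0.617]
ft_force: [0.5, 0.3, 0.2]
grip_width: 0.0871
```

```bash
python3 - <<'E'
from h import *
np.set_printoptions(precision=4,suppress=True)
o=get_obs(); print(o['time'],o['q'],o['position'])
print(delta(dk(DT,[-0.0,0,.15])[0],toolR(np.radians(90))))
c=vision.camera('wrist'); save('w1.png',draw(c,outlines(DT),2,(0,0,400,300)) if 0 else draw(c,outlines(DT),1))
save('w1b.png',c['image'])
E
```

```text
4.5 [-0.7182  0.3487  2.0744  0.6705  0.4217 -2.7671] [ 0.4876 -0.1755  0.1826]
(array([-0.0085, -0.0156,  0.0225]), array([ 0.0003,  0.0003, -0.0009]))
```

View pics/w1.png

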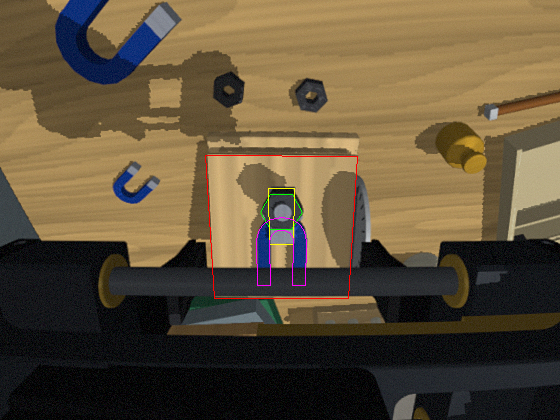

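```bash
python3 - <<'E'
import cv2
from h import *
a=cv2.imread('pics/w1b.png')[175:255,235:335]; cv2.imwrite('pics/w1c.png',cv2.resize(a,None,fx=7,fy=7,interpolation=3))
c=vision.camera('wrist')
a=draw(c,outlines(DT,0,0),7,(235,175,335,255)); save('w1d.png',a)
E
```

```text
(no output)
```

View pics/w1c.png

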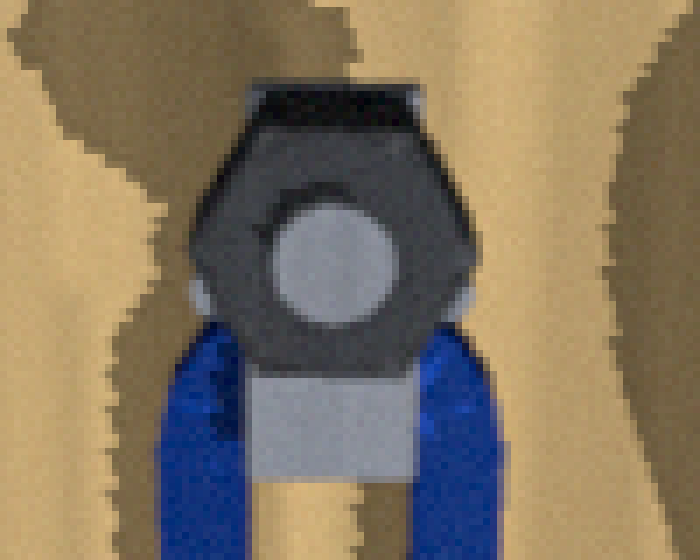

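View pics/w1d.png

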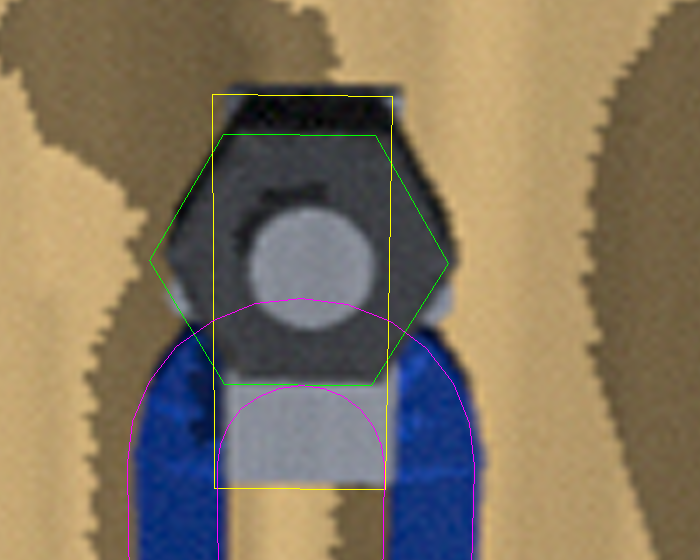

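```bash
sed -i 's/^YAW=.*/YAW=np.radians(-6.0); O=np.array([.5514,-.1827,.0500])/' h.py; python3 - <<'E'
from h import *
np.set_printoptions(precision=4,suppress=True)
print(delta(dk(DT,[-0.0,0,.07])[0],toolR(np.radians(60))))
print(delta(dk(DT,[-0.0,0,.026])[0],toolR(np.radians(60))), DT[:3,2])
E
```

```text
(array([ 0.3341, -0.0492, -0.6915]), array([ 0.0362, -0.0036, -0.0755]))
(array([ 0.5259, -0.0693, -1.0869]), array([ 0.0362, -0.0036, -0.0755])) [-0.436   0.0458  0.8988]
```

Request:
step_arm(
  slide=[
    [0, 0, 0],
    [0, 0, 0],
    [0.1, -0.015, -0.2],
    [0.2, -0.03, -0.4],
    [0.334, -0.049, -0.69],
    [0.334, -0.049, -0.69],
  ],
  turn=[
    [0.009, -0.0009, -0.019],
    [0.018, -0.0018, -0.038],
    [0.027, -0.0027, -0.057],
    [0.0362, -0.0036, -0.0755],
    [0.0362, -0.0036, -0.0755],
    [0.0362, -0.0036, -0.0755],
  ],
  jaw=0.66,
  newtons=40,
)

```text
time: 5.2
position: [0.5203, -0.1819, 0.111]
tool_rot: [-0.397, 0.483, 0.225, 0.747]
ft_force: [-0.5, -0.3, -0.4]
grip_width: 0.0584
```

```bash
python3 - <<'E'
from h import *
np.set_printoptions(precision=4,suppress=True)
o=get_obs(); print(o['time'],o['q'],o['position'],o['grip_width'])
print(delta(dk(DT,[-0.0,0,.026])[0],toolR(np.radians(60))))
c=vision.camera('wrist'); save('w2.png',draw(c,outlines(DT),1))
c=vision.camera('scene'); save('s2.png',draw(c,outlines(DT),4,(140,170,320,310)))
E
```

```text
5.2 [-0.6728  0.5365  2.0549  0.9743  0.2849 -2.5174] [ 0.5203 -0.1819  0.111 ] 0.058392513613603696
(array([ 0.1973,  0.0038, -0.376 ]), array([-0.0003, -0.0006,  0.001 ]))
```

View pics/w2.png

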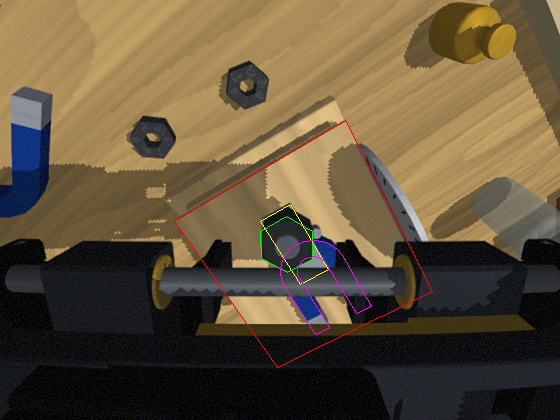

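View pics/s2.png

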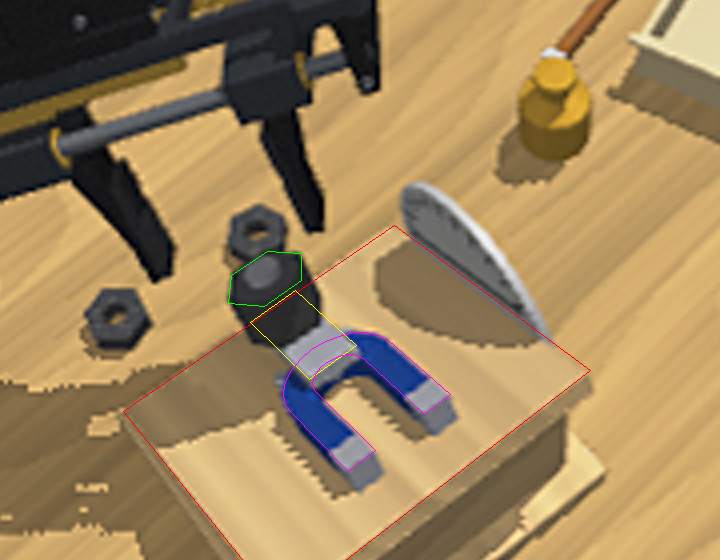

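Request:
step_arm(
  slide=[
    [0.05, 0.001, -0.094],
    [0.1, 0.002, -0.188],
    [0.15, 0.003, -0.282],
    [0.197, 0.004, -0.376],
    [0.197, 0.004, -0.376],
  ],
  turn=[
    [0, 0, 0.001],
    [0, 0, 0.001],
    [0, 0, 0.001],
    [0, 0, 0.001],
    [0, 0, 0.001],
  ],
)

```text
time: 5.8
position: [0.5403, -0.1812, 0.0771]
tool_rot: [-0.401, 0.48, 0.226, 0.747]
ft_force: [0.6, 0.6, -0.2]
grip_width: 0.0575
```

Request:
step_arm(
  slide=[
    [0, 0, 0],
    [0, 0, 0],
    [0, 0, 0],
    [0, 0, 0],
    [0, 0, 0],
    [0, 0, 0],
  ],
  turn=[
    [0, 0, 0],
    [0, 0, 0],
    [0, 0, 0],
    [0, 0, 0],
    [0, 0, 0],
    [0, 0, 0],
  ],
  jaw=0.2,
  newtons=40,
)

```text
time: 6.4
position: [0.5395, -0.1822, 0.0763]
tool_rot: [-0.401, 0.481, 0.226, 0.746]
ft_force: [-4.2, -2.9, 4.2]
grip_width: 0.032
```

```bash
python3 - <<'E'
from h import *
np.set_printoptions(precision=4,suppress=True)
o=get_obs(); print(o['time'],o['q'],o['position'],o['grip_width'],o['ft_force'],o['moment'])
Rt=R.from_quat(o['tool_rot']).as_matrix(); print('force tool',Rt.T@o['ft_force'],'mom',Rt.T@o['moment'])
print('tcp in deck',DT[:3,:3].T@(o['position']-DT[:3,3]), np.degrees(R.from_matrix(toolR(np.radians(60)).T@Rt).as_rotvec()))
c=vision.camera('scene'); save('s3.png',draw(c,outlines(DT)[:1],4,(140,170,320,310)))
E
```

```text
6.4 [-0.6452  0.6257  2.0324  1.2085  0.2398 -2.7426] [ 0.5395 -0.1822  0.0763] 0.03195130118081488 [-4.2319 -2.8752  4.2326] [-0.3846  0.5415 -0.2672]
force tool [-5.5042 -0.2133 -3.708 ] mom [0.0463 0.692  0.1773]
tcp in deck [ 0.0008 -0.0008  0.0289] [-0.1232  0.2026 -0.0578]
```

View pics/s3.png

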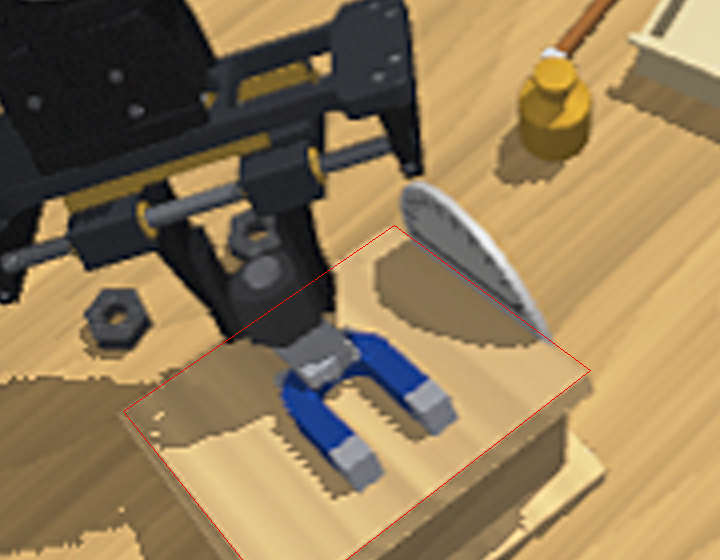

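Request:
step_arm(
  slide=[
    [-0.001, 0, 0.002],
    [-0.002, 0, 0.0045],
    [-0.003, 0, 0.007],
    [-0.004, 0, 0.009],
    [-0.005, 0, 0.011],
    [-0.006, 0, 0.0135],
    [-0.007, 0, 0.016],
    [-0.0085, 0, 0.018],
    [-0.0095, 0, 0.02],
    [-0.0105, 0.001, 0.0225],
    [-0.0115, 0.001, 0.025],
    [-0.013, 0.001, 0.027],
  ],
  turn=[
    [0.0091, -0.001, -0.0187],
    [0.0182, -0.0019, -0.0375],
    [0.0272, -0.0029, -0.0562],
    [0.0363, -0.0038, -0.0749],
    [0.0454, -0.0048, -0.0936],
    [0.0545, -0.0057, -0.1124],
    [0.0636, -0.0067, -0.1311],
    [0.0726, -0.0076, -0.1498],
    [0.0817, -0.0086, -0.1686],
    [0.0908, -0.0095, -0.1873],
    [0.0999, -0.0105, -0.206],
    [0.109, -0.0114, -0.2248],
  ],
)

```text
time: 7.65
position: [0.5367, -0.1824, 0.0783]
tool_rot: [0.246, 0.5, -0.183, 0.81]
ft_force: [-8.3, -4.0, 2.5]
grip_width: 0.0318
```

```bash
cat > chk.py <<'E'
from h import *
import sys
np.set_printoptions(precision=4,suppress=True)
o=get_obs(); print(o['time'],o['q'],o['position'],o['grip_width'],o['ft_force'],o['moment'])
Rt=R.from_quat(o['tool_rot']).as_matrix(); print('force tool',Rt.T@o['ft_force'],'mom',Rt.T@o['moment'])
z=DT[:3,:3].T@Rt; print('tcp in deck mm',1000*DT[:3,:3].T@(o['position']-DT[:3,3]),'phi',np.degrees(np.arctan2(z[1,2],z[0,2])),'x axis',z[:,0])
if len(sys.argv)>1:
    c=vision.camera('scene'); save(sys.argv[1],draw(c,outlines(DT)[:1],4,(140,170,320,310)))
E
python3 chk.py s4.png
```

```text
7.65 [-0.6481  0.6196  2.0363  1.191   0.2408 -1.1515] [ 0.5367 -0.1824  0.0783] 0.03179121979727898 [-8.2887 -4.0095  2.5109] [-0.7712  1.2611 -0.2687]
force tool [-5.6474 -7.2082 -2.6889] mom [-0.1548  0.5482 -1.3902]
tcp in deck mm [-0.7285 -1.1878 31.8435] phi -30.186863429056654 x axis [-0.003  -0.0044 -1.    ]
```

View pics/s4.png

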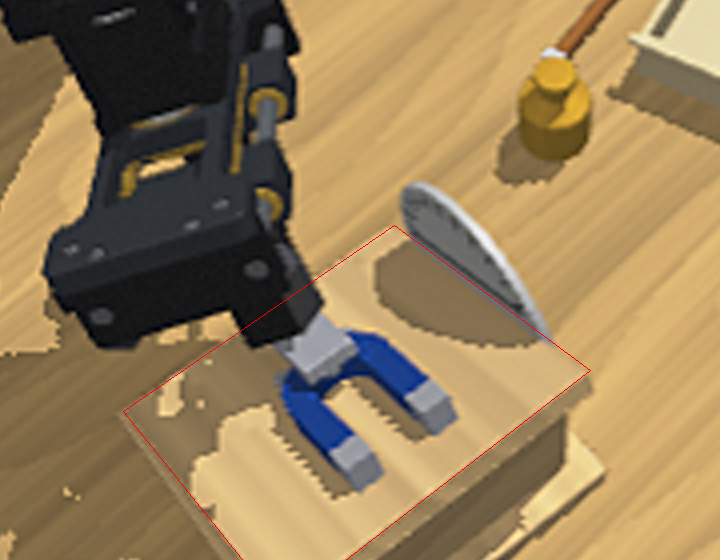

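Request:
step_arm(
  slide=[
    [-0.001, 0, 0.002],
    [-0.002, 0, 0.0045],
    [-0.003, 0, 0.007],
    [-0.004, 0, 0.009],
    [-0.005, 0, 0.011],
    [-0.006, 0, 0.0135],
    [-0.007, 0, 0.016],
    [-0.0085, 0, 0.018],
    [-0.0095, 0, 0.02],
    [-0.0105, 0.001, 0.0225],
    [-0.0115, 0.001, 0.025],
    [-0.013, 0.001, 0.027],
  ],
  turn=[
    [0.0091, -0.001, -0.0187],
    [0.0182, -0.0019, -0.0375],
    [0.0272, -0.0029, -0.0562],
    [0.0363, -0.0038, -0.0749],
    [0.0454, -0.0048, -0.0936],
    [0.0545, -0.0057, -0.1124],
    [0.0636, -0.0067, -0.1311],
    [0.0726, -0.0076, -0.1498],
    [0.0817, -0.0086, -0.1686],
    [0.0908, -0.0095, -0.1873],
    [0.0999, -0.0105, -0.206],
    [0.109, -0.0114, -0.2248],
  ],
)

```text
time: 8.9
position: [0.5351, -0.1806, 0.0808]
tool_rot: [0.747, 0.226, -0.482, 0.398]
ft_force: [-6.8, -1.6, 1.9]
grip_width: 0.0319
```

```bash
python3 chk.py s5.png
```

```text
8.9 [-0.6491  0.613   2.0399  1.1777  0.2454  0.4323] [ 0.5351 -0.1806  0.0808] 0.031878989474686543 [-6.8403 -1.6046  1.8643] [-0.3214  1.2415 -0.1239]
force tool [-4.5648 -3.2948  4.5986] mom [-0.0858 -1.0004 -0.8073]
tcp in deck mm [-1.279   0.3503 34.8413] phi -120.20133259898535 x axis [-0.0032 -0.0013 -1.    ]
```

View pics/s5.png

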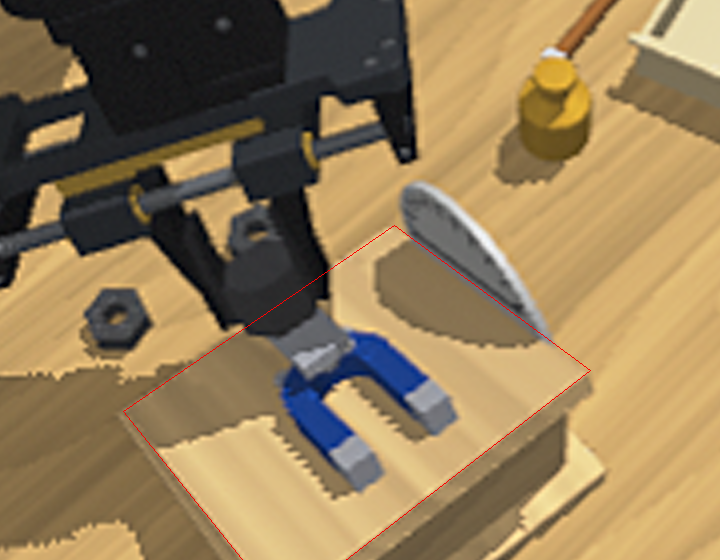

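Request:
step_arm(
  slide=[
    [-0.001, 0, 0.002],
    [-0.002, 0, 0.0045],
    [-0.003, 0, 0.007],
    [-0.004, 0, 0.009],
    [-0.004, 0, 0.009],
  ],
  turn=[
    [0.0085, -0.0009, -0.0175],
    [0.017, -0.0018, -0.035],
    [0.0255, -0.0027, -0.0525],
    [0.0339, -0.0036, -0.0699],
    [0.0339, -0.0036, -0.0699],
  ],
)

```text
time: 9.45
position: [0.5351, -0.1802, 0.0818]
tool_rot: [0.821, 0.103, -0.522, 0.206]
ft_force: [-6.8, -0.6, 2.1]
grip_width: 0.0318
```

```bash
python3 chk.py
```

```text
9.45 [-0.6492  0.6108  2.0403  1.1747  0.2471  0.9215] [ 0.5351 -0.1802  0.0818] 0.03182537828579376 [-6.7746 -0.6221  2.0882] [-0.049   1.114  -0.1767]
force tool [-4.7899 -1.5676  5.0241] mom [ 0.0864 -1.0552 -0.3921]
tcp in deck mm [-0.9013  0.7768 35.7731] phi -148.0469182411194 x axis [-0.0022 -0.0004 -1.    ]
```

Request:
step_arm(
  slide=[
    [0, 0, 0],
    [0, 0, 0],
    [0, 0, 0],
    [0, 0, 0],
    [-0.06, 0.007, 0.13],
    [-0.13, 0.013, 0.27],
    [-0.2, 0.02, 0.4],
    [-0.26, 0.027, 0.54],
    [-0.26, 0.027, 0.54],
  ],
  turn=[
    [0, 0, 0],
    [0, 0, 0],
    [0, 0, 0],
    [0, 0, 0],
    [0, 0, 0],
    [0, 0, 0],
    [0, 0, 0],
    [0, 0, 0],
    [0, 0, 0],
  ],
  jaw=0.7,
)

```text
time: 10.35
position: [0.5113, -0.1782, 0.1377]
tool_rot: [0.822, 0.103, -0.52, 0.208]
ft_force: [1.3, -0.1, -0.9]
grip_width: 0.0607
```

```bash
python3 chk.py s6.png; python3 - <<'E'
from h import *
np.set_printoptions(precision=4,suppress=True)
# rotate back to phi -90 about n by 58deg, at magnet hover
c=vision.camera('scene'); save('s6b.png',draw(c,outlines(DT,6.9,np.radians(-28))[1:],6,(170,210,290,305)))
print(delta(dk(DT,[.055,0,.09])[0],toolR(np.radians(-90))))
E
```

```text
10.35 [-0.6826  0.4695  2.0641  0.8545  0.3238  1.2229] [ 0.5113 -0.1782  0.1377] 0.06074736215478215 [ 1.2789 -0.0834 -0.8582] [0.1684 0.2662 0.0171]
force tool [ 1.3349  0.3661 -0.6804] mom [ 0.0459 -0.1683 -0.2629]
tcp in deck mm [ 2.2186  0.3274 96.5224] phi -147.8394715607852 x axis [ 0.003  -0.0011 -1.    ]
(array([ 0.499 , -0.0563,  0.1855]), array([-0.0701,  0.0076,  0.1445]))
```

View pics/s6b.png

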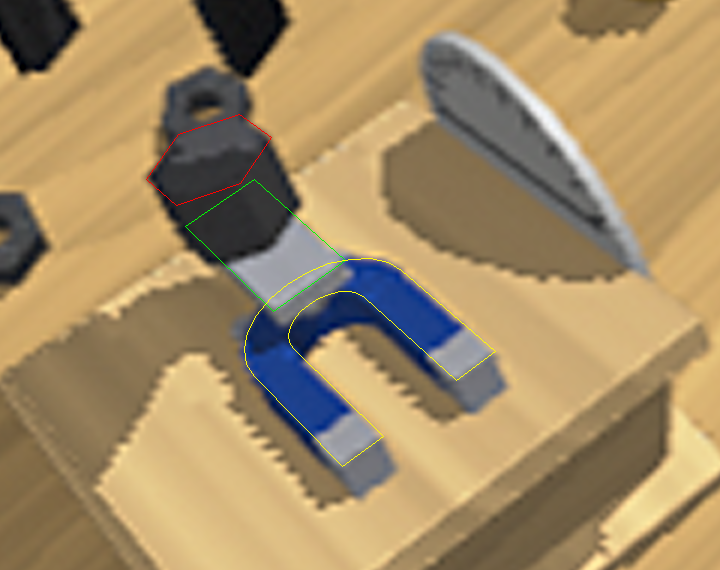

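Request:
step_arm(
  slide=[
    [0, 0, 0.1],
    [0.1, -0.01, 0.18],
    [0.2, -0.02, 0.18],
    [0.3, -0.03, 0.18],
    [0.4, -0.045, 0.18],
    [0.5, -0.056, 0.185],
    [0.5, -0.056, 0.185],
    [0.5, -0.056, 0.185],
    [0.5, -0.056, 0.185],
  ],
  turn=[
    [-0.01, 0.001, 0.0206],
    [-0.02, 0.002, 0.0412],
    [-0.03, 0.003, 0.0618],
    [-0.04, 0.004, 0.0824],
    [-0.05, 0.005, 0.103],
    [-0.06, 0.0065, 0.1236],
    [-0.0701, 0.0076, 0.1445],
    [-0.0701, 0.0076, 0.1445],
    [-0.0701, 0.0076, 0.1445],
  ],
  jaw=0.8,
)

```text
time: 11.35
position: [0.5609, -0.1832, 0.1538]
tool_rot: [0.619, 0.343, -0.407, 0.578]
ft_force: [-0.5, 0.7, -0.4]
grip_width: 0.0693
```

```bash
python3 chk.py; python3 - <<'E'
from h import *
np.set_printoptions(precision=4,suppress=True)
print(delta(dk(DT,[.055,0,.003])[0],toolR(np.radians(-90))))
c=vision.camera('wrist'); save('w7.png',draw(c,outlines(DT,6.9,np.radians(-28)),1))
E
```

```text
11.35 [-0.6202  0.4777  1.9325  0.5954  0.3951  0.5441] [ 0.5609 -0.1832  0.1538] 0.0692696760906707 [-0.5252  0.6951 -0.4148] [ 0.0666  0.2351 -0.023 ]
force tool [ 0.114  -0.7186 -0.6338] mom [ 0.0391  0.0265 -0.2408]
tcp in deck mm [54.0807  0.5158 89.158 ] phi -90.20400738049477 x axis [-0.0021  0.0008 -1.    ]
(array([ 0.3833, -0.0455, -0.7704]), array([-0.0004, -0.0003,  0.0005]))
```

View pics/w7.png

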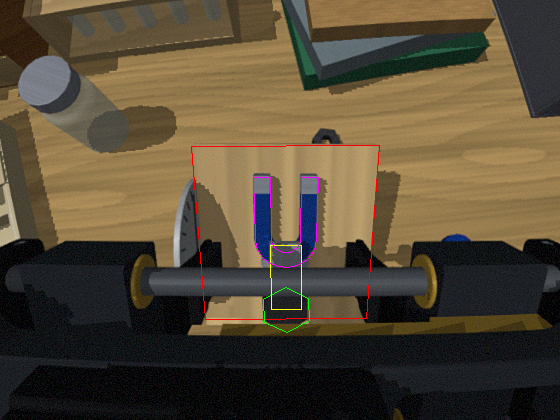

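Request:
step_arm(
  slide=[
    [0.1, -0.012, -0.2],
    [0.19, -0.023, -0.38],
    [0.27, -0.032, -0.54],
    [0.33, -0.039, -0.66],
    [0.36, -0.043, -0.73],
    [0.383, -0.045, -0.77],
    [0.383, -0.045, -0.77],
  ],
  turn=[
    [0, 0, 0.0005],
    [0, 0, 0.0005],
    [0, 0, 0.0005],
    [0, 0, 0.0005],
    [0, 0, 0.0005],
    [0, 0, 0.0005],
    [0, 0, 0.0005],
  ],
)

```text
time: 12.1
position: [0.5993, -0.188, 0.0774]
tool_rot: [0.618, 0.344, -0.405, 0.579]
ft_force: [-0.1, 0.2, 0.8]
grip_width: 0.0696
```

```bash
python3 chk.py s8.png
```

```text
12.1 [-0.5827  0.6566  1.8861  0.8249  0.2791  0.3277] [ 0.5993 -0.188   0.0774] 0.0695669591293176 [-0.0965  0.2213  0.8189] [ 0.0721  0.2842 -0.0382]
force tool [-0.7882  0.2512 -0.2107] mom [ 0.0531  0.0216 -0.2901]
tcp in deck mm [55.34   -0.2541  3.4738] phi -89.90060048245464 x axis [-0.0013  0.0014 -1.    ]
```

View pics/s8.png

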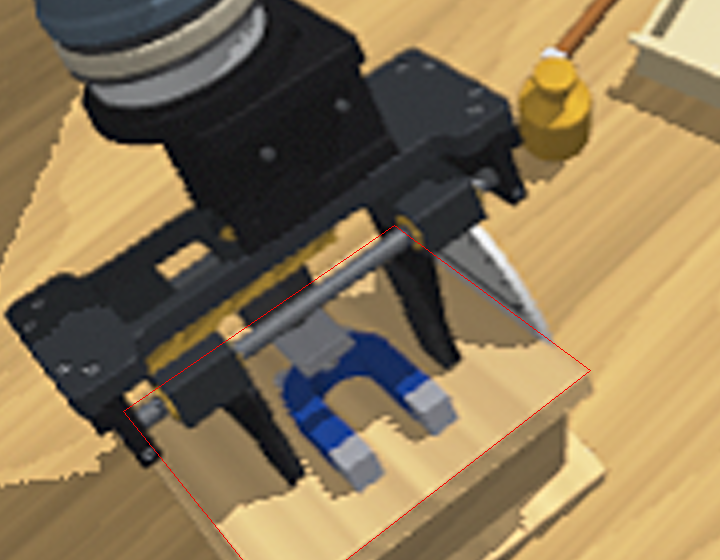

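Request:
step_arm(
  slide=[
    [0, 0, 0],
    [0, 0, 0],
    [0, 0, 0],
    [0, 0, 0],
    [0, 0, 0],
    [0, 0, 0],
  ],
  turn=[
    [0, 0, 0],
    [0, 0, 0],
    [0, 0, 0],
    [0, 0, 0],
    [0, 0, 0],
    [0, 0, 0],
  ],
  jaw=0.4,
  newtons=40,
)

```text
time: 12.75
position: [0.5994, -0.1882, 0.0782]
tool_rot: [0.618, 0.344, -0.405, 0.58]
ft_force: [-2.1, 0.3, 4.8]
grip_width: 0.0492
```

```bash
python3 chk.py; python3 -c "
from h import *
print(DT[:3,:2])"
```

```text
12.75 [-0.5828  0.6551  1.8863  0.8247  0.279   0.3272] [ 0.5994 -0.1882  0.0782] 0.0492495993458914 [-2.0804  0.2928  4.8034] [-0.0337  0.3028 -0.0135]
force tool [-5.2377  0.2178 -0.0768] mom [-0.0162 -0.0637 -0.2978]
tcp in deck mm [55.8268 -0.4574  4.173 ] phi -89.85007461939215 x axis [-0.0002  0.0007 -1.    ]
[[ 0.89387036  0.10452846]
 [-0.09394956  0.9945219 ]
 [ 0.43837115  0.        ]]
```

Request:
step_arm(
  slide=[
    [0.03, -0.003, 0.018],
    [0.08, -0.008, 0.043],
    [0.13, -0.014, 0.068],
    [0.18, -0.019, 0.092],
    [0.23, -0.024, 0.117],
    [0.28, -0.029, 0.142],
    [0.32, -0.034, 0.162],
    [0.32, -0.034, 0.162],
  ],
  turn=[
    [0, 0, 0],
    [0, 0, 0],
    [0, 0, 0],
    [0, 0, 0],
    [0, 0, 0],
    [0, 0, 0],
    [0, 0, 0],
    [0, 0, 0],
  ],
)

```text
time: 13.55
position: [0.6303, -0.1901, 0.0934]
tool_rot: [0.618, 0.346, -0.405, 0.579]
ft_force: [-3.8, 2.0, 2.8]
grip_width: 0.0492
```

```bash
python3 chk.py s9.png
```

```text
13.55 [-0.5536  0.6483  1.8019  0.6122  0.3407  0.5739] [ 0.6303 -0.1901  0.0934] 0.04924891679891347 [-3.7973  1.9883  2.8494] [0.2305 0.683  0.0188]
force tool [-4.2931 -2.3438 -1.6025] mom [ 0.0543  0.1523 -0.7028]
tcp in deck mm [90.2474  0.8671  4.2224] phi -89.84314192657678 x axis [-0.0038  0.0036 -1.    ]
```

View pics/s9.png

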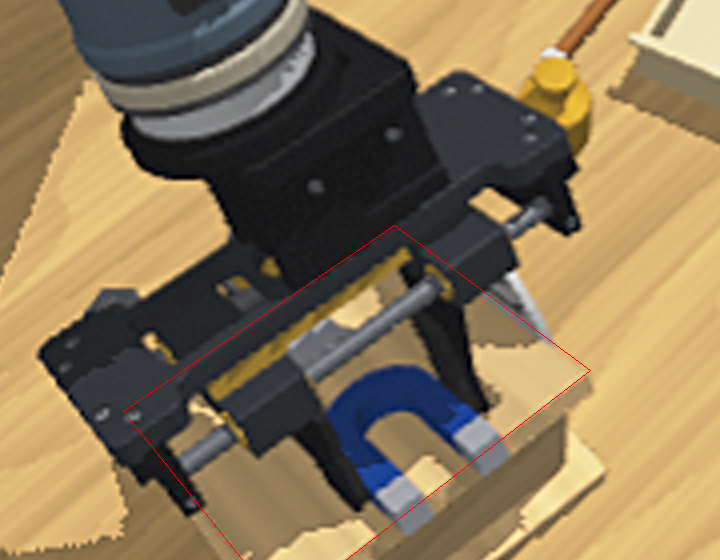

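Request:
step_arm(
  slide=[
    [-0.01, 0.001, 0.03],
    [-0.04, 0.004, 0.08],
    [-0.09, 0.009, 0.18],
    [-0.15, 0.015, 0.3],
    [-0.22, 0.023, 0.45],
    [-0.3, 0.03, 0.65],
    [-0.35, 0.037, 0.85],
    [-0.35, 0.037, 0.95],
  ],
  turn=[
    [0, 0, 0],
    [0, 0, 0],
    [0, 0, 0],
    [0, 0, 0],
    [0, 0, 0],
    [0, 0, 0],
    [0, 0, 0],
    [0, 0, 0],
  ],
)

```text
time: 14.4
position: [0.5961, -0.1881, 0.1917]
tool_rot: [0.618, 0.343, -0.405, 0.581]
ft_force: [0.2, -0.2, -3.1]
grip_width: 0.0494
```

```bash
python3 chk.py; python3 - <<'E'
from h import *
np.set_printoptions(precision=4,suppress=True)
c=vision.camera('top'); save('t10.png',cv2.resize(c['image'][110:270,150:360],None,fx=3.6,fy=3.6,interpolation=2))
for t in ['bay','tray','weight','jar','pointer']:
    for s in vision.spot_point(c,t)[:2]: print(t,round(s['p'],2),s['centre'],pt(c,s['centre']))
s=vision.silhouettes(c,'tray')[0]; m=s['mask']; 
cnt=max(cv2.findContours(m.astype(np.uint8),0,1)[0],key=cv2.contourArea); 
P=np.array([plane(c,p,.032)[:2] for p in cnt[:,0].astype(float)],np.float32); r=cv2.minAreaRect(P); print(r,cv2.boxPoints(r))
E
```

```text
14.4 [-0.5862  0.4464  1.8198  0.4332  0.5054  0.7447] [ 0.5961 -0.1881  0.1917] 0.04942797759917947 [ 0.1933 -0.1988 -3.0645] [0.1067 0.4164 0.0015]
force tool [ 2.8458 -1.1573  0.1726] mom [ 0.0259  0.0581 -0.4251]
tcp in deck mm [102.6015  -0.7037 107.6003] phi -89.83534254004199 x axis [ 0.0017 -0.0006 -1.    ]
bay 0.91 [209.7, 208.8] [0.5727 0.1444 0.0031]
bay 0.66 [360.0, 162.6] [ 0.6968 -0.2467  0.0081]
tray 0.81 [200.7, 191.8] [0.6172 0.169  0.0031]
weight 0.55 [263.1, 226.7] [0.5238 0.0028 0.0526]
jar 0.64 [262.3, 148.3] [0.7111 0.005  0.1048]
pointer 0.55 [215.9, 244.4] [0.4801 0.1254 0.0101]
((0.632689356803894, 0.16571637988090515), (0.2672119140625, 0.1543458104133606), 16.357269287109375) [[0.4828 0.2021]
 [0.5262 0.054 ]
 [0.7826 0.1293]
 [0.7392 0.2774]]
```

View pics/t10.png

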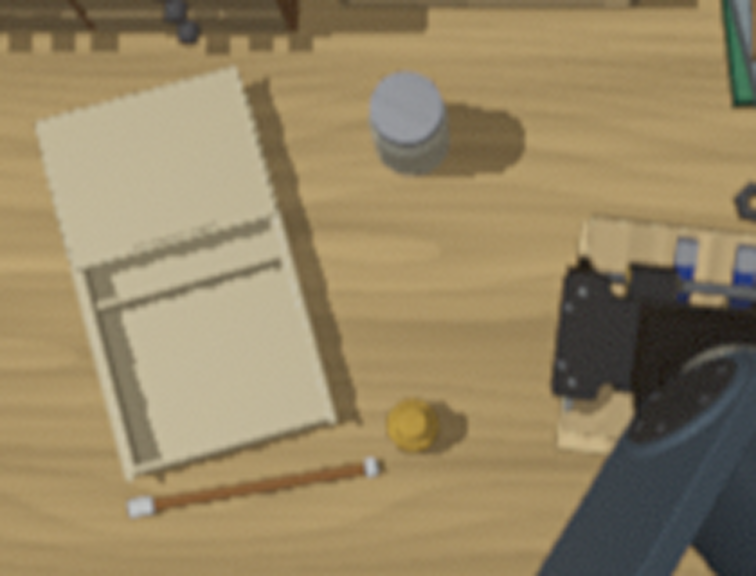

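```bash
cat >> h.py <<'E'
TY=np.radians(16.3)
def downR(yaw): z=np.array([np.cos(yaw),np.sin(yaw),0]); x=np.array([0,0,-1.]); return np.stack([x,np.cross(z,x),z],1)
BR=downR(TY-np.pi/2); BAY=np.array([.570,.146,0])
E
python3 - <<'E'
from h import *
np.set_printoptions(precision=4,suppress=True)
print(delta(BAY+[0,0,.2],BR))
E
```

```text
(array([-0.2596,  3.334 ,  0.122 ]), array([-0.0067,  0.0719,  0.0605]))
```

Request:
step_arm(
  slide=[
    [-0.016, 0.1, 0.03],
    [-0.032, 0.3, 0.06],
    [-0.05, 0.55, 0.09],
    [-0.065, 0.83, 0.12],
  ],
  turn=[
    [-0.0004, 0.0045, 0.0038],
    [-0.0008, 0.009, 0.0075],
    [-0.0012, 0.0135, 0.0113],
    [-0.0017, 0.018, 0.0151],
  ],
)

```text
time: 15.15
position: [0.5896, -0.1044, 0.1999]
tool_rot: [0.574, 0.404, -0.414, 0.58]
ft_force: [1.0, 1.0, -2.3]
grip_width: 0.0496
```

Request:
step_arm(
  slide=[
    [-0.016, 0.2, 0.01],
    [-0.032, 0.4, 0.02],
    [-0.05, 0.62, 0.03],
    [-0.065, 0.83, 0.04],
  ],
  turn=[
    [-0.0004, 0.0045, 0.0038],
    [-0.0008, 0.009, 0.0075],
    [-0.0012, 0.0135, 0.0113],
    [-0.0017, 0.018, 0.0151],
  ],
)

```text
time: 15.55
position: [0.5829, -0.0206, 0.2039]
tool_rot: [0.526, 0.461, -0.419, 0.579]
ft_force: [-0.2, -0.2, -2.4]
grip_width: 0.0493
```

Request:
step_arm(
  slide=[
    [-0.016, 0.2, 0.01],
    [-0.032, 0.4, 0.02],
    [-0.05, 0.62, 0.03],
    [-0.065, 0.83, 0.04],
  ],
  turn=[
    [-0.0004, 0.0045, 0.0038],
    [-0.0008, 0.009, 0.0075],
    [-0.0012, 0.0135, 0.0113],
    [-0.0017, 0.018, 0.0151],
  ],
)

```text
time: 15.95
position: [0.5765, 0.0623, 0.2078]
tool_rot: [0.476, 0.515, -0.423, 0.574]
ft_force: [-0.2, 0.5, -2.5]
grip_width: 0.0496
```

Request:
step_arm(
  slide=[
    [-0.016, 0.25, 0],
    [-0.032, 0.5, -0.02],
    [-0.05, 0.7, -0.05],
    [-0.065, 0.84, -0.08],
    [-0.065, 0.84, -0.08],
  ],
  turn=[
    [-0.0004, 0.0045, 0.0038],
    [-0.0008, 0.009, 0.0075],
    [-0.0012, 0.0135, 0.0113],
    [-0.0017, 0.018, 0.0151],
    [-0.0017, 0.018, 0.0151],
  ],
)

```text
time: 16.45
position: [0.5704, 0.1472, 0.1994]
tool_rot: [0.423, 0.566, -0.423, 0.566]
ft_force: [-0.3, -0.8, -2.2]
grip_width: 0.0498
```

```bash
python3 chk.py; python3 - <<'E'
from h import *
np.set_printoptions(precision=4,suppress=True)
print(delta(BAY+[0,0,.115],BR))
c=vision.camera('scene'); save('s11.png',cv2.resize(c['image'][60:270,220:470],None,fx=2.8,fy=2.8,interpolation=2))
c=vision.camera('wrist'); save('w11.png',c['image'])
E
```

```text
16.45 [ 0.063   0.5064  1.5495 -0.0002  1.0857  1.3468] [0.5704 0.1472 0.1994] 0.04981056714813825 [-0.3418 -0.834  -2.2253] [ 0.0026 -0.0333 -0.0016]
force tool [ 2.2255 -0.5639  0.7028] mom [ 0.0016 -0.007   0.0327]
tcp in deck mm [ 51.4438 330.039  141.0776] phi -69.62446021842946 x axis [-0.4384 -0.0002 -0.8988]
(array([-0.0038, -0.0116, -0.8435]), array([ 0.    , -0.    , -0.0004]))
```

View pics/s11.png

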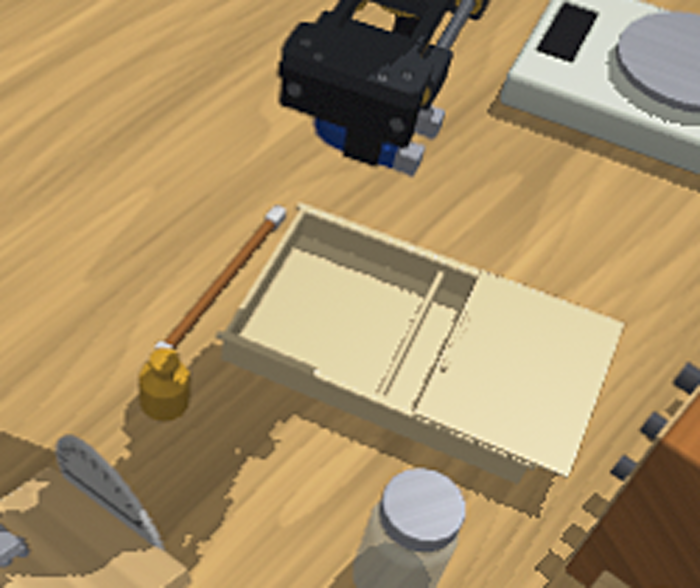

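View pics/w11.png

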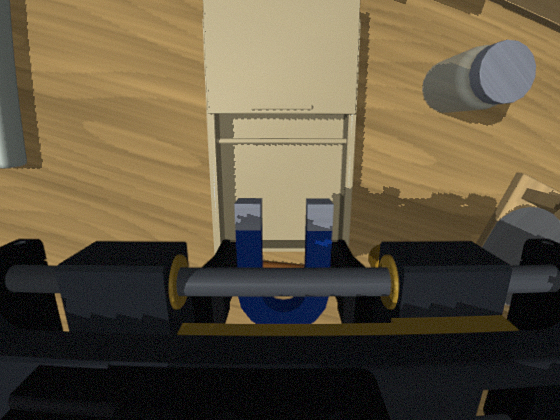

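```bash
python3 - <<'E'
from h import *
c=vision.camera('wrist')
u=np.array([np.cos(TY),np.sin(TY),0]); v=np.array([-np.sin(TY),np.cos(TY),0]); b=np.array([.567,.145,.004])
rect=lambda a,w,z:[b+u*(s*a)+v*(t*w)+[0,0,z] for s,t in [(-1,-1),(1,-1),(1,1),(-1,1)]]
save('w12.png',draw(c,[rect(.0585,.069,0),rect(.0585,.069,.028),[BAY+u*(.03)+v*.025*s+[0,0,.004] for s in (-1,1)]],1))
c=vision.camera('scene'); save('s12.png',draw(c,[rect(.0585,.069,0),rect(.0625,.073,.028)],3,(250,100,460,260)))
E
```

```text
(no output)
```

View pics/w12.png

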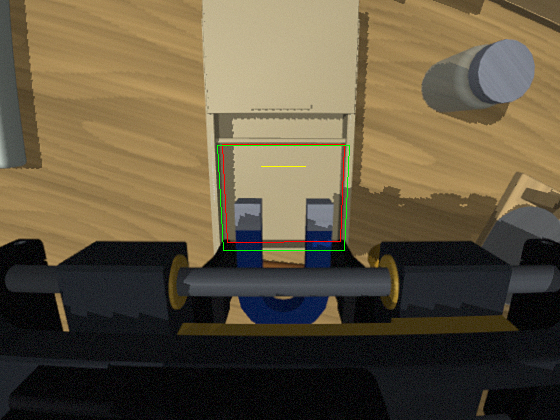

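View pics/s12.png

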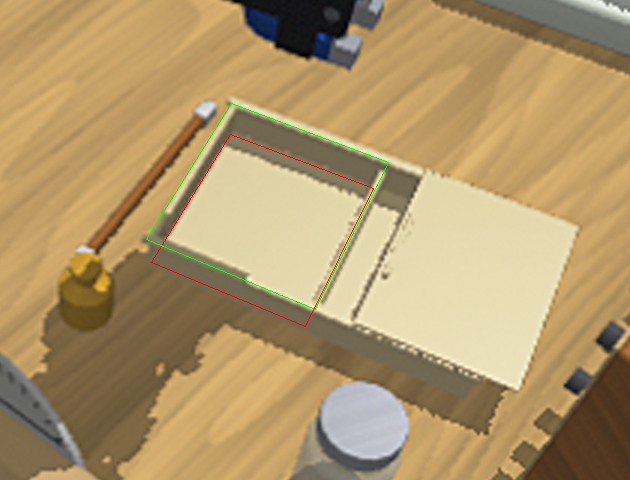

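Request:
step_arm(
  slide=[
    [0, -0.01, -0.2],
    [0, -0.01, -0.4],
    [0, -0.01, -0.6],
    [0, -0.01, -0.8],
    [0, -0.01, -0.95],
    [0, -0.01, -1.0],
  ],
  turn=[
    [0, 0, 0],
    [0, 0, 0],
    [0, 0, 0],
    [0, 0, 0],
    [0, 0, 0],
    [0, 0, 0],
  ],
)

```text
time: 17.25
position: [0.5694, 0.1431, 0.0995]
tool_rot: [0.424, 0.566, -0.425, 0.565]
ft_force: [-0.3, -0.2, -1.5]
grip_width: 0.0495
```

Request:
step_arm(
  slide=[
    [0, 0, -0.15],
    [0, 0, -0.35],
    [0, 0, -0.52],
    [0, 0, -0.66],
    [0, 0, -0.75],
    [0, 0, -0.8],
    [0, 0, -0.82],
  ],
  turn=[
    [0, 0, 0],
    [0, 0, 0],
    [0, 0, 0],
    [0, 0, 0],
    [0, 0, 0],
    [0, 0, 0],
    [0, 0, 0],
  ],
)

```text
time: 17.95
position: [0.5706, 0.1441, 0.0188]
tool_rot: [0.424, 0.565, -0.424, 0.567]
ft_force: [-0.3, 0.6, -3.0]
grip_width: 0.0495
```

```bash
python3 chk.py; python3 - <<'E'
from h import *
np.set_printoptions(precision=4,suppress=True)
c=vision.camera('scene'); save('s13.png',draw(c,[],4,(270,100,420,240)))
E
```

```text
17.95 [ 0.0583  0.7705  1.6634 -0.0017  0.7058  1.3459] [0.5706 0.1441 0.0188] 0.049492758081966265 [-0.3084  0.5789 -3.0062] [ 0.0093 -0.0721  0.0685]
force tool [ 3.0051 -0.1382 -0.6466] mom [-0.0684 -0.0112  0.0719]
tcp in deck mm [-27.191  327.065  -21.4179] phi -69.73394454481972 x axis [-0.4366 -0.0008 -0.8997]
```

View pics/s13.png

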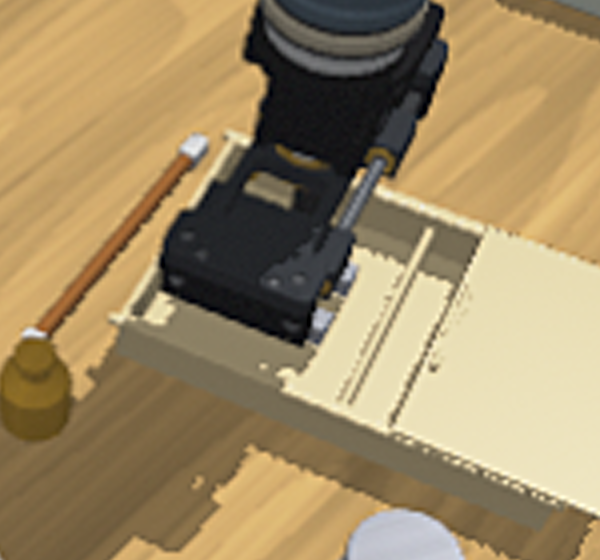

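Not touching yet (TCP at 18.8 mm), so I'll lower in small steps until contact.

Request:
step_arm(
  slide=[
    [0, 0, -0.03],
    [0, 0, -0.06],
    [0, 0, -0.08],
    [0, 0, -0.09],
    [0, 0, -0.09],
  ],
  turn=[
    [0, 0, 0],
    [0, 0, 0],
    [0, 0, 0],
    [0, 0, 0],
    [0, 0, 0],
  ],
)

```text
time: 18.5
position: [0.5703, 0.1443, 0.0099]
tool_rot: [0.424, 0.565, -0.424, 0.566]
ft_force: [0.2, 0.3, -3.5]
grip_width: 0.0498
```

Request:
step_arm(
  slide=[
    [0, 0, -0.005],
    [0, 0, -0.01],
    [0, 0, -0.01],
  ],
  turn=[
    [0, 0, 0],
    [0, 0, 0],
    [0, 0, 0],
  ],
)

```text
time: 18.8
position: [0.5704, 0.1443, 0.009]
tool_rot: [0.424, 0.565, -0.424, 0.567]
ft_force: [0.3, -0.3, -2.9]
grip_width: 0.0496
```

Request:
step_arm(
  slide=[
    [0, 0, -0.005],
    [0, 0, -0.01],
    [0, 0, -0.01],
  ],
  turn=[
    [0, 0, 0],
    [0, 0, 0],
    [0, 0, 0],
  ],
)

```text
time: 19.1
position: [0.5705, 0.1443, 0.0081]
tool_rot: [0.424, 0.565, -0.424, 0.567]
ft_force: [-0.1, -0.5, -0.8]
grip_width: 0.0494
```

Request:
step_arm(
  slide=[
    [0, 0, -0.005],
    [0, 0, -0.005],
    [0, 0, -0.005],
  ],
  turn=[
    [0, 0, 0],
    [0, 0, 0],
    [0, 0, 0],
  ],
)

```text
time: 19.4
position: [0.5705, 0.1443, 0.0081]
tool_rot: [0.424, 0.565, -0.424, 0.567]
ft_force: [-0.9, 0.1, 5.4]
grip_width: 0.0496
```

Contact felt: the vertical force swung from −3 to +5 N at 8 mm, the height expected. Now I'll release and rise.

Request:
step_arm(
  slide=[
    [0, 0, 0],
    [0, 0, 0],
    [0, 0, 0],
    [0, 0, 0],
    [0, 0, 0.05],
    [0, 0, 0.15],
    [0, 0, 0.35],
    [0, 0, 0.6],
    [0, 0, 0.9],
    [0, 0, 1.0],
  ],
  turn=[
    [0, 0, 0],
    [0, 0, 0],
    [0, 0, 0],
    [0, 0, 0],
    [0, 0, 0],
    [0, 0, 0],
    [0, 0, 0],
    [0, 0, 0],
    [0, 0, 0],
    [0, 0, 0],
  ],
  jaw=0.72,
)

```text
time: 20.4
position: [0.5725, 0.1445, 0.1111]
tool_rot: [0.426, 0.563, -0.422, 0.568]
ft_force: [1.0, -0.3, 0.2]
grip_width: 0.0625
```

Request:
step_arm(
  slide=[
    [-0.1, 0, 0.3],
    [-0.3, 0, 0.6],
    [-0.5, 0, 0.9],
    [-0.7, 0, 1.0],
    [-0.9, 0, 1.0],
  ],
  turn=[
    [0, 0, 0],
    [0, 0, 0],
    [0, 0, 0],
    [0, 0, 0],
    [0, 0, 0],
  ],
)

```text
time: 20.9
position: [0.4808, 0.1444, 0.2095]
tool_rot: [0.425, 0.564, -0.423, 0.568]
ft_force: [0.6, -0.3, -0.6]
grip_width: 0.0625
```

```bash
python3 chk.py; python3 - <<'E'
from h import *
np.set_printoptions(precision=4,suppress=True)
c=vision.camera('scene'); save('s14.png',cv2.resize(c['image'][120:360,90:430],None,fx=2.3,fy=2.3,interpolation=2))
for s in vision.silhouettes(c,'magnet')[:4]:
    P=cloud(c,cv2.erode(s['mask'].astype(np.uint8),np.ones((2,2)))>0); print(s['p'],s['centre'],np.median(P,0),np.percentile(P[:,2],[5,50,95]))
    if P[:,1].mean()>0.05:
        Q=P[P[:,2]>.013]; n=np.linalg.svd(Q-Q.mean(0),full_matrices=False)[2][2]; print('tilt',np.degrees(np.arccos(abs(n[2]))))
c=vision.camera('wrist'); save('w14.png',c['image'])
E
```

```text
20.9 [ 0.0694  0.3787  1.7552 -0.0013  1.0015  1.3563] [0.4808 0.1444 0.2095] 0.06253304453749153 [ 0.6143 -0.2591 -0.6086] [-0.025   0.0305  0.0003]
force tool [0.6126 0.5133 0.4197] mom [-0.0005 -0.0155 -0.0363]
tcp in deck mm [-23.9532 317.8898 189.1506] phi -69.70249791956128 x axis [-0.4327  0.     -0.9016]
0.88 [334.2, 171.5] [0.5673 0.1374 0.0167] [0.0055 0.0167 0.0193]
tilt 0.31966013060326537
0.73 [98.8, 261.1] [ 0.3974 -0.3158  0.017 ] [0.0028 0.017  0.0195]
0.56 [138.9, 340.7] [ 0.5543 -0.3608  0.0091] [0.0025 0.0091 0.0115]
0.28 [377.9, 186.2] [0.6541 0.169  0.031 ] [0.0025 0.031  0.036 ]
tilt 2.997914650330004
```

View pics/s14.png

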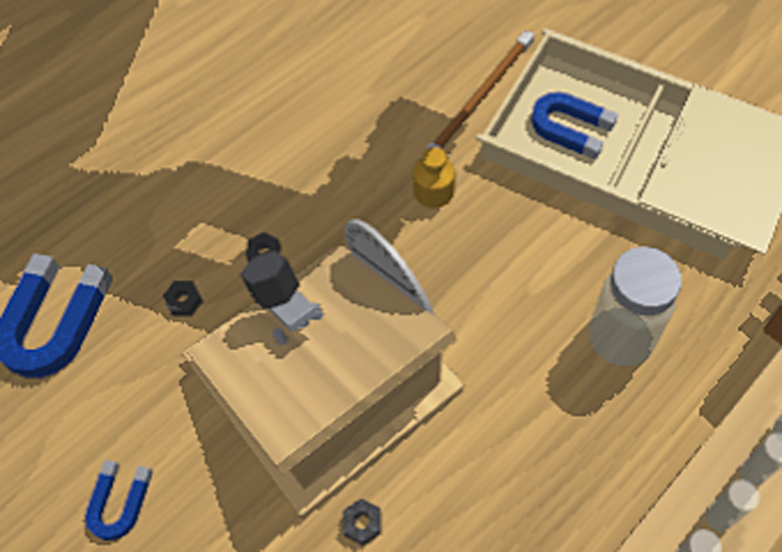

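View pics/w14.png

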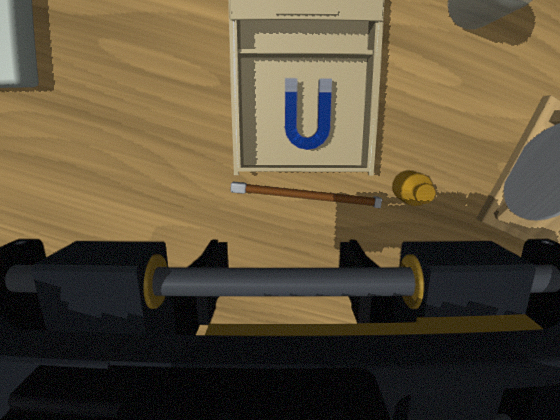

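The magnet lies flat in the bay, at scene crop (572,122), with its top 17 mm up (18 expected) and a tilt of 0.3°. The nut is raised and the bystanders stand where they were. I'll hand in.

```bash
python3 -c "
from rig import hand_in,get_obs
print(get_obs()['time']); print(hand_in())"
```

```text
21.05
the job is handed in; nothing more can be done
None
```

I handed the job in at 21 s. The blue magnet is lying flat in the empty bay, and the nut was left loose.

- **Nut:** I turned it about 208° clockwise (3.63 rad). It rose about 7 mm, and a model overlay in the scene picture put the clamp plate at that height while the magnet was still against its pegs.
- **Magnet:** I gripped it across the legs, slid it about 34 mm up the slope and lifted it clear. I lowered it into the bay until contact was felt (about 5 N) at the expected height before opening the gripper.
- **Last checks:** The magnet is about central in the bay, tilted 0.3°, with its top at 17 mm against 18 mm expected. The last readings showed the gripper clear and about 9 cm above everything near it. The jar, weight, pointer, three loose nuts and the two look-alike magnets appear where they started. Force readings between moves stayed under 10 N.

The cameras disagreed by 1–2 mm on where the nut's axis is, so I used a compromise position and the grip still held. No other check failed.

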